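# Clamp a jar in the carrying caddy with the squeeze-release stop

### The arm

A 6-joint arm with a two-finger parallel gripper is mounted at the origin on a cart in front of the work surface, level with it; the furniture and walls round the work are solid. World frame = base frame: x ahead of the robot, y to its left, z up, the work surface at z = 0. Lengths are in m, angles in degrees, forces in N, time in s.
With the tool pointing down it reaches from about 0.375 to 0.9 m from the base axis. Payload 3.1 kg.
Tool frame: the origin (TCP) lies at the very end of the fingers, on their centre line; the grasp point (between the pads) lies 19 mm behind it; z points along the fingers, y is the line along which they close (so a half turn about z gives the same grasp; the last joint's range is limited). The gripper opens to 87 mm and grips with 3 to 60 N. Pads are 19 mm wide; open, the fingers measure 117 mm over their backs; the gripper's body (75 mm by 190 mm) begins 51 mm behind the grasp point.
Start: joints at [64.143, 30.224, 82.088, -0, 67.689, -10.227], TCP at [0.168, 0.602, 0.223] pointing down, gripper open.
Joint ranges: [-176.69, 176.69], [-43.24, 126.21], [12.49, 139.97], [-82, 262], [0, 151.66], [-163.58, 163.58]. Speed limits (degrees/s): [159.86, 159.86, 180, 180, 180, 180].

### API

Orientations are given as a 3x3 rotation matrix whose columns are the frame's x, y, z axes.
In Python, from rig import bot, imaging gives the robot as it stands.
- The arm moves only by the tool drive_tool, never from a script. Its argument "deltas" is text: rows parted by semicolons, each of 5 numbers parted by spaces: the finger opening in mm, from 0 to 87, then the shift along the world's x, y, z in mm, then the turn about the world's z in rad. In form: jaw dx dy dz twist; .... A call has 1 to 12 rows; each row is the pose to reach, as a shift and turn from the pose commanded when the call began; what a row does not reach only later rows make up. A row lasts 1/10 s, in which the tool goes at most 50 mm and 8.59 degrees, less where a joint would pass 70% of its speed; a pose out of reach is approached as far as the arm can. A call with a gripper value outside its range is refused whole. The fingers move at their own pace and stop on an object; the grip force is fixed at half the most. Time passes only in rows, so rows that repeat a pose let the fingers close. It gives the time, the measured TCP pose, the force, the opening and the grip force at its end, in the units of the state.
- bot.read_state(): the state, without advancing time (a new reading comes with each control period).
- imaging.capture(name): name is "side" or "top" or "wrist"; returns the picture (384x512x3 uint8, red, green, blue); there is no depth.
- imaging.camera_model(name): a dict with "fx", "fy", "cx", "cy" (pixels), "T" (4x4, takes a point from camera to world coordinates). Camera axes: x right, y down, z forward; pixel columns grow to the right and rows downward; lengths in m; the calibration is good to about 2 mm. A picture is of the moment at which its call begins: read the wrist's pose just before it. camera_model takes no time and is no camera call; for the wrist camera it gives the pose at the moment of the call.
- bot.hand_in(): hands the job in; it is judged then, once.
The state is a dict: "time_s": time; "joint_positions": joint angles; "qvel": joint speeds; "tau": joint torques, N m; "position": TCP position; "tcp_rot": TCP orientation; "force": force on the tool from outside, world axes, zero at the start; "moment": the same for the moment, N m; "opening": opening from 0.0 (shut) to 1.0 (fully open); "grasp_force": force on a finger pad.
Only numpy, scipy, OpenCV 4.12 (cv2) and the standard library are available. Lean on these libraries where they do the work, as an engineer would, in place of code of your own. Each camera call takes 0.05 s, during which the arm holds its last target. There are 200 camera calls.

### The job

Make the glass jar ready for carrying: squeeze the red release lever of the caddy's blue sliding stop, keep it squeezed while you slide the stop along its rail until the jar is pressed against the black sprung cushion at the far end, then let go so that the latch has dropped fully into a notch and the jar stays held between stop and cushion, with the cushion pressed in about half of its travel. Press the jar gently, keep it upright, and leave the glass tumbler and the spice jar alone.

Things in the scene. Friction and masses are not known exactly. Their poses are not given: they have to be found in the camera images.
- caddy: wooden caddy fixed to the table, 150 (x) x 320 (y) mm, 8 mm floor; origin at the centre of its underside. Its +y axis runs along its length from the parking end (blue stop) to the end wall with the sprung cushion; its -x side, nearest the robot, carries the guide rail and a steel notched strip
- squeeze_grip (a point): point on the stop (moves with it), 120 mm above the table, midway between the outer faces of blue post (+x) and red lever (-x) when squeezed; axes as the caddy's. Post face always 12.5 mm to +x; lever face about 25 mm to -x at rest, 12 mm squeezed. Plates 32 mm wide along y, tops at 145 mm. Squeeze along caddy x, fingers down; needs 9 N here, 20 to 30 N grip also drags it surely
- release_lever (a joint): red lever angle, rad: 0 = at rest, pawl fully down in a notch; 0.20 = fully squeezed; beyond 0.14 the pawl is clear of the teeth; about 0.10 to 0.14 when let go with the pawl on top of a tooth (not latched; it stays so until the stop is moved on to a notch). Sprung towards 0
- cushion (a joint): how far the sprung cushion is pressed in, m: 0 = free, 0.032 = end of travel (then it is rigid). Stiffness 200 N/m, no preload. Its black rubber face lies at caddy y = 0.100 when free
- glass_jar: clear glass jar with green lid, 66 mm in diameter at the body (lid 63), 84 mm tall, about 0.15 kg, standing loose on the caddy floor between stop and cushion; origin at the centre of its underside
- tumbler: plain tumbler 75 mm wide, 100 mm tall, standing on the table beside the caddy; origin at the centre of its underside; not to be touched
- spice_jar: spice jar with dark cap, 44 mm wide, 105 mm tall, standing on the table beside the caddy; origin at the centre of its underside; not to be touched
- latch (a point): the latch pawl's place on the stop (moves with it, 20 mm above the table, at the strip). Pawl 5 mm wide; strip: square teeth 9 mm wide every 16 mm, 7 mm notches between. Where the strip is bolted differs by up to 8 mm along y and is not measured: find the notches by feel or sight. The stop starts in a toothless stretch about 39 mm long; from there teeth run as far as needed
- sliding_stop: blue stop on the rail; origin under its middle at table height, 45 mm to -x of the caddy's centre line; axes as the caddy's. Caddy y of the origin starts at -0.089 to -0.075, can go from -0.095 to +0.065. Its plate with rubber face, 100 x 58 mm, standing 16 to 74 mm above the table, meets the jar 30 mm to +y of the origin. Friction 6 N with the lever squeezed; blocked by the teeth when latched
Mind the look-alikes: they are no part of the job. Leave any pink or purple look-alike of the glass_jar alone.

How it is judged (in metres and radians):
On the way, in this order (a step that is already met when the one before it is completed fails the run):
1. the release lever is squeezed so that the pawl is clear of the teeth, with the stop still in its parking stretch (value of joint release_lever above 0.14 rad and y of sliding_stop in the frame of caddy below -0.055 m), for 0.1 s.
2. the stop, lever held squeezed, has pushed the jar against the cushion and pressed it in (value of joint cushion above 0.007 m and value of joint release_lever above 0.1 rad), for 0.1 s.
At the end, for the whole second after the job is handed in: the lever is let go and the pawl is down in a notch (lever angle under 0.05 rad), the jar stands upright (within 0.1 rad), at rest, touched by the stop (over 0.2 N), with the cushion pressed in by 7 to 27 mm of its 32 mm (value of joint release_lever below 0.05 rad and value of joint cushion between 0.007 and 0.027 m and contact force between sliding_stop and glass_jar above 0.2 N and angle between glass_jar's own z axis and vertical below 0.1 rad and linear speed of glass_jar below 0.01 m/s and linear speed of sliding_stop below 0.005 m/s).
It fails at once if the jar is pressed by the stop with more than 15 N (the cushion needs at most 7 N before it bottoms) (contact force between sliding_stop and glass_jar above 15 N).
It fails at once if the jar is tipped by more than 0.3 rad (angle between glass_jar's own z axis and vertical above 0.3 rad).
It fails at once if the tumbler or the spice jar is moved by more than 20 mm (distance of any of tumbler, spice_jar from where it was at the start of the episode above 0.02 m).
It also fails if it takes over 70 s, if anything falls off the work surface, if the arm or the gripper's body presses on something with over 40 N, if the wrist force passes 120 N, or if a joint passes its speed limit or range.

## Working session

There is one attempt and no reset: what is moved stays moved. The work goes in short steps, Python scripts to look and compute and a tool call to move; the robot and the scene stay as the last step left them, time stands still between calls to the robot, and variables do not carry over. Pictures are saved under pics/ and viewed, at most 12 in all, crops included, and the job is handed in when it is done.

Besides the shell and the picture viewer there is one more tool, called after "Request:" as a command line: name --argument value ..., lists and objects as JSON in quotes. drive_tool: Moves the arm, as the interface text tells. Its arguments: {"type":"object","properties":{"deltas":{"type":"string"}},"required":["deltas"]}

```bash
mkdir -p pics; ls; python3 - <<'E'
from rig import bot, imaging
import cv2, numpy as np
for n in ("top","side"):
    im=imaging.capture(n); cv2.imwrite(f"pics/{n}0.png",im[:,:,::-1]); m=imaging.camera_model(n); print(n,m["fx"],m["cx"],m["cy"],np.round(m["T"],3).tolist())
s=bot.read_state(); print(s["position"],s["tcp_rot"],s["opening"])
E
```

```text
pics
top 369.1292938522804 252.44370635270354 184.956423508263 [[0.029, -0.995, 0.094, 0.459], [-1.0, -0.029, 0.003, 0.005], [0.0, -0.094, -0.996, 1.234], [0.0, 0.0, 0.0, 1.0]]
side 439.5350243816896 250.97464099194937 197.59636432793266 [[0.878, -0.248, 0.409, 0.035], [-0.478, -0.429, 0.766, -1.01], [-0.014, -0.868, -0.496, 0.742], [0.0, 0.0, 0.0, 1.0]]
[0.16805725 0.60126263 0.22164866] [[-9.63025616e-01  2.69408332e-01 -9.01862628e-04]
 [ 2.69409585e-01  9.63023922e-01 -1.84435108e-03]
 [ 3.71631737e-04 -2.01912777e-03 -9.99997893e-01]] 1.003460372448436
```

View pics/top0.png

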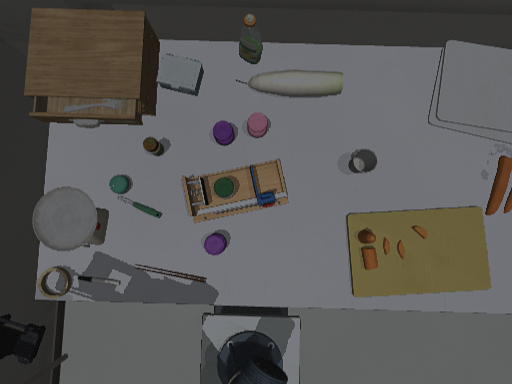

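View pics/side0.png

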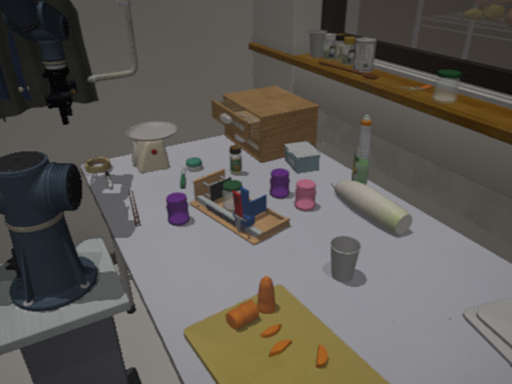

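The top view shows the caddy at about px (183–288, 160–222). The blue stop is at its right (−y) end with the red lever near (268,205), and the green lid is at (224,187). I'll enlarge both views.

```bash
python3 - <<'E'
import cv2
a=cv2.imread("pics/top0.png")[150:230,172:300]; b=cv2.imread("pics/side0.png")[165:245,180:300]
a=cv2.convertScaleAbs(cv2.resize(a,(800,500),interpolation=cv2.INTER_CUBIC),alpha=1.4);cv2.imwrite("pics/topz.png",a)
b=cv2.convertScaleAbs(cv2.resize(b,(800,533),interpolation=cv2.INTER_CUBIC),alpha=1.4);cv2.imwrite("pics/sidez.png",b)
E
```

```text
(no output)
```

View pics/topz.png

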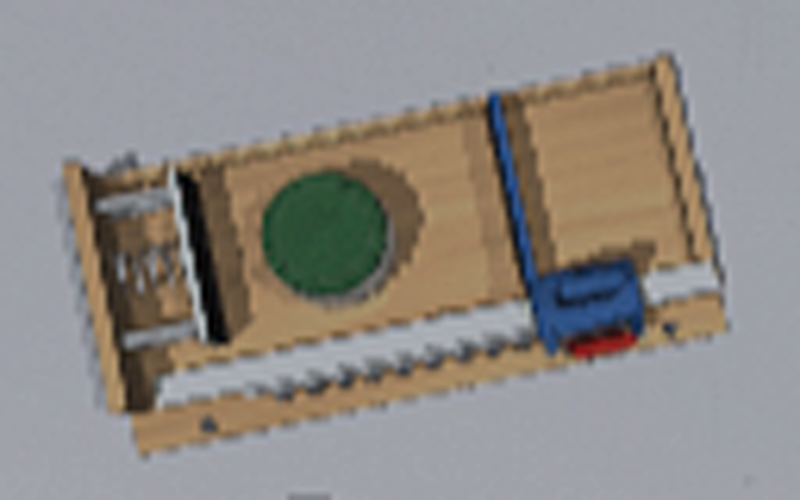

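View pics/sidez.png

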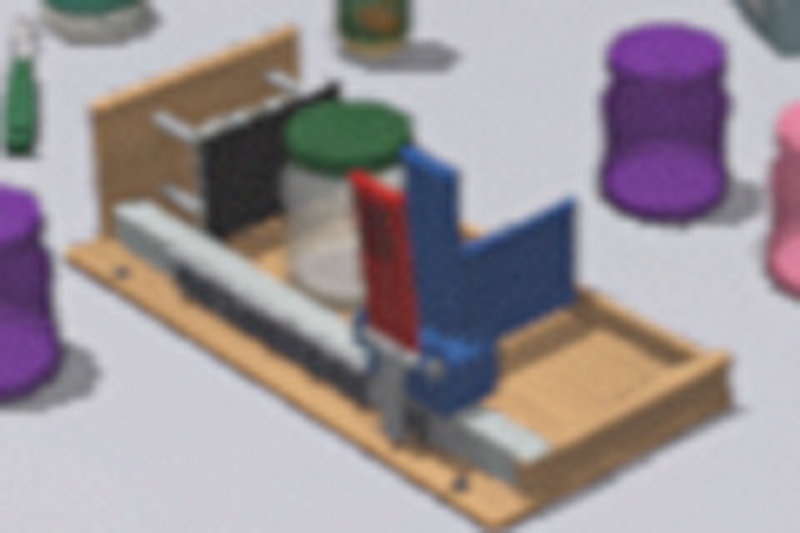

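Enlarged top view: the caddy's near bottom edge runs from (140,455) to (728,330). The plate top runs (490,95)–(530,275), the post and lever are near (590,290) and (600,345), and the lid is at (325,235). The notches are visible along the strip, x = 285–530.

```bash
cat > h.py <<'E'
import numpy as np, cv2
from rig import bot, imaging
def ray(n,uv,z,m=None):
    m=m or imaging.camera_model(n); T=np.array(m["T"])
    d=T[:3,:3]@np.array([(uv[0]-m["cx"])/m["fx"],(uv[1]-m["cy"])/m["fy"],1.]); o=T[:3,3]
    return o+d*(z-o[2])/d[2]
E
python3 - <<'E'
from h import *
tz=lambda X,Y:(172+(X+.5)/6.25-.5,150+(Y+.5)/6.25-.5)
sz=lambda X,Y:(180+(X+.5)/6.667-.5,165+(Y+.5)/6.667-.5)
P=lambda n,uv,z:print(n,np.round(ray(*uv,z)*1000,1)[:2])
T=lambda X,Y:("top",tz(X,Y)); S=lambda X,Y:("side",sz(X,Y))
a,b=ray(*T(140,455),.008),ray(*T(728,330),.008)
d=a-b; print("yaw",np.degrees(np.arctan2(-d[0],d[1])),np.linalg.norm(d))
P("cornerL",T(140,455),.008);P("cornerR",T(728,330),.008)
P("far top R",T(668,55),.03)
P("plate a",T(490,95),.074);P("plate b",T(528,275),.074)
P("cush a",T(178,165),.07);P("cush b",T(220,342),.07)
P("lid",T(325,235),.084)
P("redtop",T(602,343),.145)
P("side corner R",S(500,525),.008);P("side corner L",S(68,250),.008)
P("side lid",S(348,130),.084)
P("side post top +y/-y",S(405,148),.145);P("",S(458,175),.145)
P("side red top",S(352,172),.145);P("",S(405,193),.145)
im=imaging.capture("top").astype(int)
m=(im[...,0]>1.8*im[...,1])&(im[...,0]>1.8*im[...,2])&(im[...,0]>60);m[:150]=0;m[225:]=0;m[:,:240]=0;m[:,300:]=0
print(np.argwhere(m)[:,::-1].mean(0),m.sum())
bl=(im[...,2]>1.6*im[...,0])&(im[...,2]>60);bl[:150]=0;bl[225:]=0;bl[:,:240]=0;bl[:,300:]=0
for r in range(160,215):
    c=np.where(bl[r])[0]
    c2=np.where(m[r])[0]
    if len(c)|len(c2):print(r,c[[0,-1]] if len(c) else'',c2[[0,-1]] if len(c2) else'',end=' | ')
E
```

```text
yaw 13.652641054874925 0.31846823284413317
cornerL [445.4 197.8]
cornerR [ 520.5 -111.6]
far top R [663.7 -75. ]
plate a [633.   17.9]
plate b [542.  -4.]
cush a [593.1 175.3]
cush b [503.9 150.3]
lid [558.4  98.2]
redtop [505.8 -39.3]
side corner R [ 523.7 -111.4]
side corner L [449.8 200. ]
side lid [566.2 114.5]
side post top +y/-y [530.9 -16.9]
 [539.2 -49.5]
side red top [501.5 -24.7]
 [512.6 -52.2]
[268.38095238 204.76190476] 21
165 [250 251]  | 166 [251 251]  | 167 [251 251]  | 168 [251 251]  | 169 [251 252]  | 170 [251 252]  | 171 [252 252]  | 172 [252 252]  | 173 [252 252]  | 174 [252 253]  | 175 [252 253]  | 176 [253 253]  | 177 [253 253]  | 178 [253 254]  | 179 [253 254]  | 180 [253 254]  | 181 [254 254]  | 182 [254 254]  | 183 [254 255]  | 184 [254 255]  | 185 [255 255]  | 186 [255 255]  | 187 [255 255]  | 188 [255 256]  | 189 [255 256]  | 190 [256 256]  | 191 [256 256]  | 192 [256 256]  | 193 [256 271]  | 194 [256 273]  | 195 [257 273]  | 196 [257 273]  | 197 [257 273]  | 198 [257 274]  | 199 [258 274]  | 200 [258 274]  | 201 [258 269]  | 202 [258 266]  | 203 [258 262] [272 272] | 204 [259 260] [267 273] | 205 [260 260] [264 272] | 206  [264 267] |
```

Request:
drive_tool --deltas "87 365 -636 20 -1.061;87 365 -636 20 -1.061;87 365 -636 20 -1.061;87 365 -636 20 -1.061;87 365 -636 20 -1.061;87 365 -636 20 -1.061;87 365 -636 20 -1.061;87 365 -636 20 -1.061;87 365 -636 20 -1.061;87 365 -636 20 -1.061;87 365 -636 20 -1.061;87 365 -636 20 -1.061"

```text
time_s: 1.35
position: [0.4675, 0.0797, 0.239]
tcp_rot: [[-0.234, 0.972, 0.0], [0.972, 0.234, 0.0], [0.0, 0.0, -1.0]]
force: [0.4, -0.0, -0.8]
opening: 1.001
grasp_force: 0.0
```

Request:
drive_tool --deltas "87 65 -114 0 0;87 65 -114 0 0;87 65 -114 0 0;87 65 -114 0 0;87 65 -114 0 0;87 65 -114 0 0"

```text
time_s: 1.95
position: [0.5308, -0.0313, 0.2385]
tcp_rot: [[-0.235, 0.972, -0.002], [0.972, 0.235, 0.001], [0.001, -0.002, -1.0]]
force: [0.5, 0.1, -0.5]
opening: 1.001
grasp_force: 0.0
```

```bash
python3 - <<'E'
from h import *
s=bot.read_state();m=imaging.camera_model("wrist");print(s["position"],s["force"],np.round(m["T"],3).tolist(),m["fx"],m["cx"],m["cy"])
im=imaging.capture("wrist");cv2.imwrite("pics/w1.png",cv2.resize(im,(768,576))[:,:,::-1])
E
```

```text
[ 0.53077007 -0.03129763  0.23854324] [ 0.53888244  0.12628039 -0.48791313] [[0.972, 0.225, 0.064, 0.514], [0.234, -0.934, -0.27, 0.044], [-0.001, 0.278, -0.961, 0.4], [0.0, 0.0, 0.0, 1.0]] 312.8361742248079 263.49161209590244 189.06237628911097
```

View pics/w1.png

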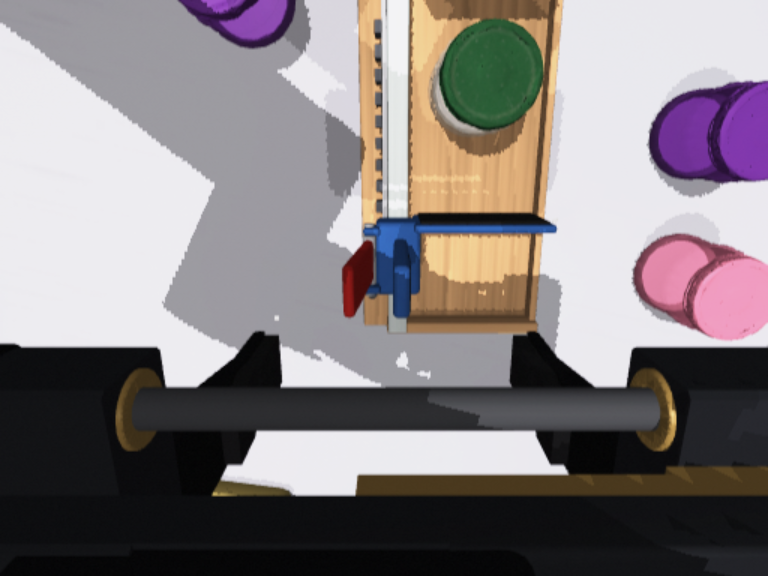

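The wrist view shows the post's top +x/−y corner at about (410,315), the lever's top outer corner at about (345,315), the plate's top edge at y≈230, and dark strip marks at col ~379, rows 27–207.

```bash
python3 - <<'E'
from h import *
m=imaging.camera_model("wrist")
th=np.radians(13.6);R=np.array([[np.cos(th),-np.sin(th)],[np.sin(th),np.cos(th)]]);C=np.array([.558,.0613])
def P(n,u,v,z):
    p=ray("wrist",((u+.5)/1.5-.5,(v+.5)/1.5-.5),z,m)[:2];print(n,np.round(p*1000,1),"caddy",np.round(R.T@(p-C)*1000,1))
P("post +x -y",410,315,.145);P("post -x -y",394,315,.145)
P("lever -x -y",345,316,.145);P("lever -x +y",345,265,.145)
P("plate",485,228,.074);P("plate end",555,230,.074)
P("lid",492,73,.084);P("edge near -x-y",364,323,.008);P("-y end x+",537,330,.03)
P("rail edge",388,100,.03);P("cushion?",480,5,.07)
im=imaging.capture("wrist");g=im[:,:,:].astype(int)
g=im[:,:,1].astype(int)[:150,248:258].min(1)
g=im[:,:,1].astype(int)[:150,251:255].mean(1)
print([int(x) for x in g])
E
```

```text
post +x -y [543.7 -44. ] caddy [-38.7 -98.9]
post -x -y [534.7 -46.1] caddy [-47.9 -98.9]
lever -x -y [507.3 -53.4] caddy [-76.3 -99.6]
lever -x +y [501.  -23.7] caddy [-75.3 -69.2]
plate [587.3   6.6] caddy [ 15.6 -60. ]
plate end [635.3  16.8] caddy [ 64.7 -61.5]
lid [561.5 101.7] caddy [12.9 38.5]
edge near -x-y [ 521.6 -108.2] caddy [ -75.2 -156.2]
-y end x+ [664.8 -71.4] caddy [  72.6 -154.1]
rail edge [500.3  75.9] caddy [-52.6  27.8]
cushion? [544.9 140.1] caddy [ 5.8 79.7]
[200, 200, 200, 200, 200, 200, 200, 200, 200, 200, 201, 201, 183, 145, 136, 135, 136, 136, 136, 136, 135, 114, 74, 60, 60, 72, 119, 158, 164, 149, 127, 115, 118, 120, 119, 117, 116, 116, 96, 54, 54, 81, 114, 124, 145, 145, 105, 99, 98, 97, 97, 98, 97, 94, 75, 44, 75, 110, 129, 139, 139, 118, 89, 88, 89, 89, 87, 85, 86, 68, 42, 97, 146, 147, 144, 159, 138, 88, 83, 83, 83, 83, 82, 81, 65, 77, 121, 134, 127, 140, 165, 137, 83, 83, 83, 82, 82, 81, 85, 99, 122, 137, 138, 155, 173, 142, 84, 81, 79, 79, 78, 78, 77, 79, 118, 150, 150, 158, 165, 124, 56, 78, 84, 91, 88, 85, 79, 76, 103, 152, 173, 173, 139, 56, 65, 91, 85, 87, 87, 84, 83, 89, 136, 172, 160, 113, 61, 44, 53, 74]
```

Request:
drive_tool --deltas "87 -2 -2 -50 0;87 -2 -2 -100 0;87 -2 -2 -138 0;87 -2 -2 -138 0;87 -2 -2 -138 0;60 -2 -2 -138 0;60 -2 -2 -138 0;60 -2 -2 -138 0"

```text
time_s: 2.85
position: [0.5311, -0.0345, 0.1028]
tcp_rot: [[-0.235, 0.972, 0.004], [0.972, 0.235, -0.001], [-0.002, 0.003, -1.0]]
force: [0.4, -0.6, -0.9]
opening: 0.81
grasp_force: 0.0
```

```bash
python3 - <<'E'
from h import *
im=imaging.capture("wrist");m=imaging.camera_model("wrist");cv2.imwrite("pics/w2.png",cv2.resize(im,(768,576))[:,:,::-1]);print(bot.read_state()["position"],np.round(m["T"][:3,3] if hasattr(m["T"],'shape') else m["T"],3))
E
```

```text
[ 0.53080996 -0.03452877  0.10247776] [0.513 0.041 0.264]
```

View pics/w2.png

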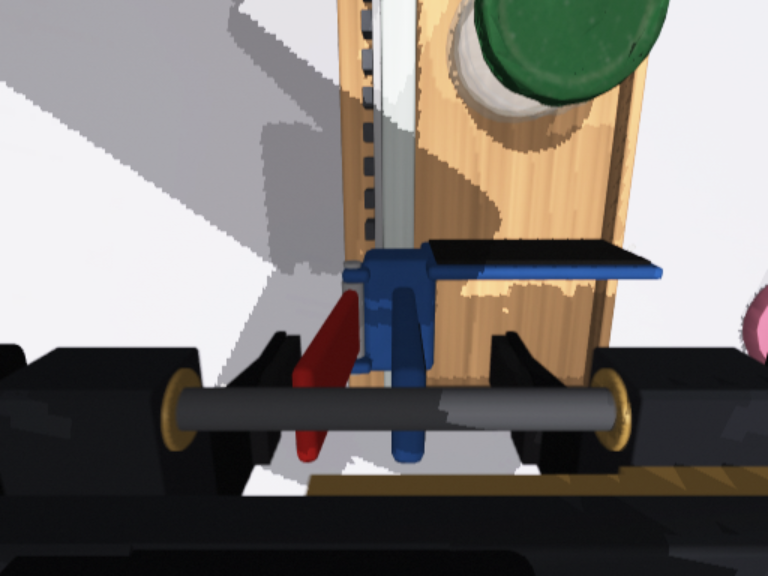

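The close wrist view shows the lever's top outer edge at col ~295 and the post's +x face at col ~424, with the fingers spanning both (300–492). The grey teeth are in view at col ~369.

```bash
python3 - <<'E'
from h import *
m=imaging.camera_model("wrist");im=imaging.capture("wrist").astype(int)
s=bot.read_state();th=np.radians(13.6);R=np.array([[np.cos(th),-np.sin(th)],[np.sin(th),np.cos(th)]]);C=np.array([.558,.0613])
print("tcp",R.T@(s["position"][:2]-C)*1000)
def P(n,u,v,z):
    p=ray("wrist",((u+.5)/1.5-.5,(v+.5)/1.5-.5),z,m)[:2];print(n,"caddy",np.round(R.T@(p-C)*1000,1))
P("post",424,455,.145);P("post-",392,455,.145);P("lever",294,375,.145);P("lever -y",302,460,.145)
P("plate",545,272,.074)
P("finger L",300,440,.12);P("R",492,340,.12)
# strip profile: saturation R-B along col 369/1.5, to caddy y at z=.02..
c=im[:, 244:248];sat=(c[...,0]-c[...,2]).mean(1);th_=30
e=[i for i in range(1,165) if (sat[i]>th_)!=(sat[i-1]>th_)]
for i in e:
  p=ray("wrist",(245.5,i-.5),.024,m)[:2];print(i,'wood' if sat[i]>th_ else 'steel',np.round(R.T@(p-C)*1000,1))
E
```

```text
tcp [-49.22775952 -86.638821  ]
post caddy [-39.6 -96.8]
post- caddy [-49.1 -96.8]
lever caddy [-76.4 -70.6]
lever -y caddy [-75.8 -98.4]
plate caddy [ 14.9 -59.7]
finger L caddy [ -81.7 -108.8]
R caddy [-15.9 -70.8]
2 wood [-59.6  53.5]
6 steel [-59.7  51.1]
26 wood [-59.9  38.8]
33 steel [-60.   34.4]
50 wood [-60.2  23.5]
58 steel [-60.3  18.2]
73 wood [-60.4   8.2]
82 steel [-60.5   2. ]
95 wood [-60.7  -7. ]
105 steel [-60.8 -14.1]
117 wood [-61.  -22.8]
126 steel [-61.1 -29.4]
139 wood [-61.3 -39.1]
146 steel [-61.4 -44.5]
160 wood [-61.5 -55.4]
```

Request:
drive_tool --deltas "60 -3 1 -1 0;60 -3 1 -1 0;45 -3 1 -1 0;38 -3 1 -1 0;38 -3 1 -1 0;38 -3 1 -1 0"

```text
time_s: 3.55
position: [0.5249, -0.0334, 0.0997]
tcp_rot: [[-0.235, 0.972, -0.004], [0.972, 0.235, 0.0], [0.001, -0.004, -1.0]]
force: [-3.8, -2.4, 3.4]
opening: 0.465
grasp_force: 2.6
```

Request:
drive_tool --deltas "32 0 0 0 0;32 0 0 0 0;32 0 0 0 0;32 0 0 0 0"

```text
time_s: 3.95
position: [0.5242, -0.0335, 0.0997]
tcp_rot: [[-0.236, 0.972, -0.006], [0.972, 0.236, -0.0], [0.001, -0.006, -1.0]]
force: [-6.2, -2.8, 4.9]
opening: 0.371
grasp_force: 3.3
```

Request:
drive_tool --deltas "27 0 0 0 0;27 0 0 0 0;27 0 0 0 0;27 0 0 0 0"

```text
time_s: 4.35
position: [0.526, -0.0331, 0.0997]
tcp_rot: [[-0.235, 0.972, -0.002], [0.972, 0.235, 0.0], [0.001, -0.002, -1.0]]
force: [-4.8, 0.1, 3.2]
opening: 0.313
grasp_force: 11.5
```

Request:
drive_tool --deltas "20 0 0 0 0;20 0 0 0 0;20 0 0 0 0;20 0 0 0 0"

```text
time_s: 4.75
position: [0.5263, -0.033, 0.0997]
tcp_rot: [[-0.235, 0.972, -0.002], [0.972, 0.235, 0.0], [0.001, -0.001, -1.0]]
force: [-4.5, 0.6, 3.1]
opening: 0.308
grasp_force: 30.6
```

```bash
python3 - <<'E'
from h import *
s=bot.read_state();print(s["position"],s["force"],s["opening"]*87,s["grasp_force"])
E
```

```text
[ 0.52626396 -0.03301359  0.09973131] [-4.45028404  0.57924421  3.13380081] 26.769461512698413 30.621696438174695
```

Request:
drive_tool --deltas "20 -0.6 2.4 0 0;20 -1.8 7.3 0 0;20 -2.9 12.2 0 0;20 -4.1 17 0 0;20 -5.3 21.9 0 0;20 -6.5 26.7 0 0;20 -7.6 31.6 0 0;20 -8.8 36.4 0 0;20 -10 41.3 0 0;20 -11.2 46.2 0 0;20 -11.8 48.6 0 0;20 -11.8 48.6 0 0"

```text
time_s: 5.95
position: [0.5149, 0.0141, 0.0998]
tcp_rot: [[-0.236, 0.972, -0.001], [0.972, 0.236, -0.002], [-0.002, -0.001, -1.0]]
force: [-4.2, -5.4, 2.3]
opening: 0.309
grasp_force: 30.6
```

```bash
cat >> h.py <<'E'
th=np.radians(13.6);R=np.array([[np.cos(th),-np.sin(th)],[np.sin(th),np.cos(th)]]);C=np.array([.558,.0613])
def st():
    s=bot.read_state();print("tcp caddy",np.round(R.T@(s["position"][:2]-C)*1000,1),"F caddy",np.round(R.T@s["force"][:2],1),"open",s["opening"]*87,"gf",s["grasp_force"])
def cad(u,v,z,m,n="wrist"):
    return np.round(R.T@(ray(n,((u+.5)/1.5-.5,(v+.5)/1.5-.5),z,m)[:2]-C)*1000,1)
E
python3 - <<'E'
from h import *
st()
im=imaging.capture("wrist");cv2.imwrite("pics/w3.png",cv2.resize(im,(768,576))[:,:,::-1])
E
```

```text
tcp caddy [-53.  -35.8] F caddy [-5.4 -4.2] open 26.843420136070776 gf 30.607970914570615
```

View pics/w3.png

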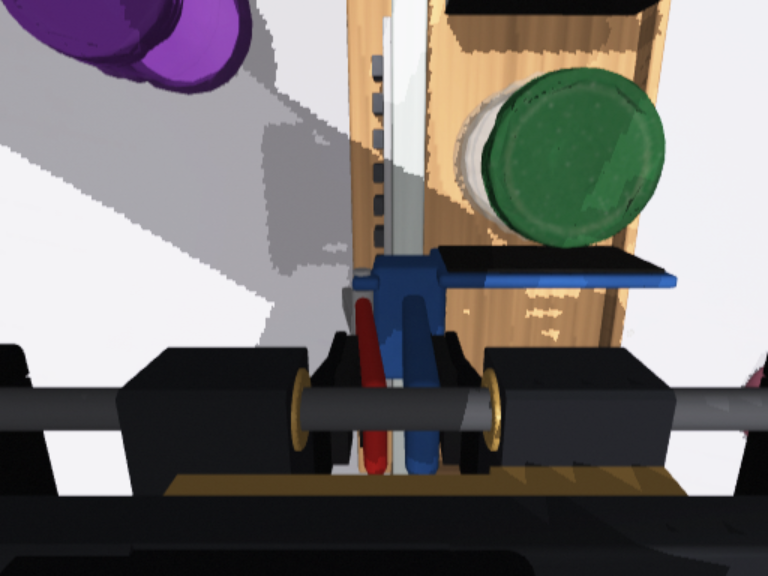

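The wrist view shows the stop moved along with the fingers. The lever is parallel to the post (squeezed), the plate is at row ~270 just behind the jar (lid bottom ~245), and the cushion is at the top.

Request:
drive_tool --deltas "20 -0.5 1.9 0 0;20 -1.2 4.9 0 0;20 -1.9 7.8 0 0;20 -2.6 10.7 0 0;20 -3.3 13.6 0 0;20 -4 16.5 0 0;20 -4.7 19.4 0 0;20 -5.4 22.4 0 0;20 -6.1 25.3 0 0;20 -6.8 28.2 0 0;20 -7.5 31.1 0 0;20 -7.5 31.1 0 0"

```text
time_s: 7.2
position: [0.5074, 0.045, 0.0997]
tcp_rot: [[-0.236, 0.972, -0.001], [0.972, 0.236, -0.002], [-0.002, -0.001, -1.0]]
force: [-4.7, -6.1, 2.5]
opening: 0.303
grasp_force: 30.6
```

```bash
python3 - <<'E'
from h import *
st()
E
```

```text
tcp caddy [-53.   -3.9] F caddy [-6.  -4.8] open 26.334661191608458 gf 30.602152270730585
```

Request:
drive_tool --deltas "20 -0.5 2 0 0;20 -1 3.9 0 0;20 -1.4 5.8 0 0;20 -1.9 7.8 0 0;20 -2.4 9.7 0 0;20 -2.8 11.7 0 0;20 -3.3 13.6 0 0;20 -3.3 13.6 0 0;20 -3.3 13.6 0 0"

```text
time_s: 8.1
position: [0.5042, 0.0583, 0.0997]
tcp_rot: [[-0.236, 0.972, -0.001], [0.972, 0.236, -0.003], [-0.002, -0.001, -1.0]]
force: [-4.4, -7.6, 1.0]
opening: 0.306
grasp_force: 30.6
```

```bash
python3 - <<'E'
from h import *
st()
im=imaging.capture("wrist");m=imaging.camera_model("wrist");cv2.imwrite("pics/w4.png",cv2.resize(im,(768,576))[:,:,::-1]);np.save("w4.npy",np.array(m["T"]))
c=im.astype(int)
for col in range(246,258,2):
  sat=c[:,col,0]-c[:,col,2];e=[(i,'W' if sat[i]>30 else 's',cad(col*1.5,i*1.5-.75,.024,m)[1]) for i in range(1,185) if (sat[i]>30)!=(sat[i-1]>30)];print(col,e)
E
```

```text
tcp caddy [-53.    9.7] F caddy [-6.  -6.4] open 26.58768006396027 gf 30.597709914436564
246 [(47, 's', np.float64(121.5)), (54, 'W', np.float64(116.9)), (179, 's', np.float64(26.5))]
248 [(178, 's', np.float64(27.3))]
250 [(106, 's', np.float64(81.7)), (118, 'W', np.float64(73.1)), (127, 's', np.float64(66.6)), (140, 'W', np.float64(56.9)), (147, 's', np.float64(51.6)), (161, 'W', np.float64(40.8)), (167, 's', np.float64(36.1))]
252 [(106, 's', np.float64(81.7)), (118, 'W', np.float64(73.1)), (127, 's', np.float64(66.6)), (140, 'W', np.float64(56.9)), (147, 's', np.float64(51.6)), (161, 'W', np.float64(40.8)), (166, 's', np.float64(36.9))]
254 [(105, 's', np.float64(82.4)), (118, 'W', np.float64(73.1)), (127, 's', np.float64(66.6)), (140, 'W', np.float64(56.9)), (147, 's', np.float64(51.6)), (161, 'W', np.float64(40.8)), (166, 's', np.float64(36.9))]
256 [(83, 's', np.float64(97.7))]
```

View pics/w4.png

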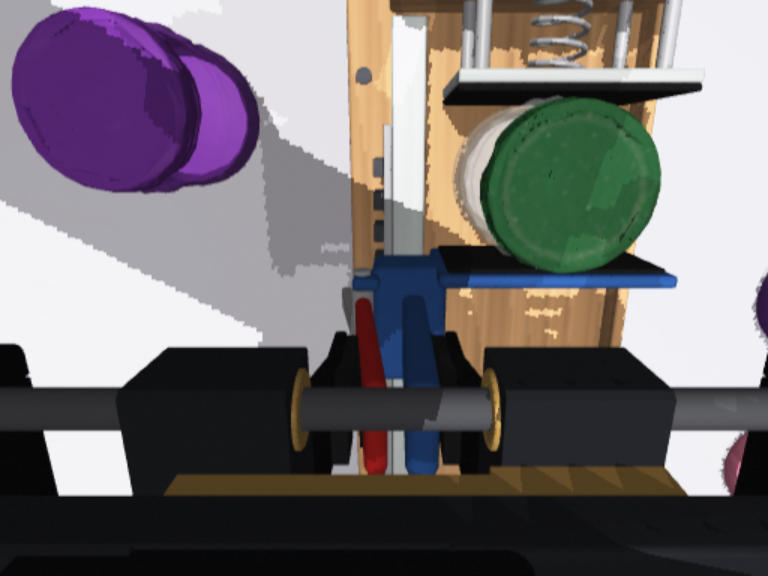

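The jar now sits between the plate (row ~280) and the cushion (row ~95). The visible teeth put a notch at about y≈21–22 in pawl coordinates. I'll press on to there.

Request:
drive_tool --deltas "20 -0.4 1.5 0 0;20 -0.7 3 0 0;20 -1.1 4.5 0 0;20 -1.5 6 0 0;20 -1.8 7.5 0 0;20 -2.2 9 0 0;20 -2.6 10.7 0 0;20 -2.7 11.2 0 0;20 -2.7 11.2 0 0;20 -2.7 11.2 0 0;20 -2.7 11.2 0 0"

```text
time_s: 9.25
position: [0.5017, 0.0687, 0.0998]
tcp_rot: [[-0.236, 0.972, -0.0], [0.972, 0.236, -0.004], [-0.004, -0.001, -1.0]]
force: [-4.2, -11.0, 1.6]
opening: 0.305
grasp_force: 30.6
```

Request:
drive_tool --deltas "29 0 0 0 0;31 0 0 0 0;33 0 0 0 0;33 0 0 0 0;33 0 0 0 0;33 0 0 0 0"

```text
time_s: 9.85
position: [0.5005, 0.0698, 0.0996]
tcp_rot: [[-0.236, 0.972, -0.002], [0.972, 0.236, -0.002], [-0.002, -0.003, -1.0]]
force: [-5.6, -6.4, 1.7]
opening: 0.38
grasp_force: 3.8
```

```bash
python3 - <<'E'
from h import *
st()
E
```

```text
tcp caddy [-53.9  21.8] F caddy [-6.9 -4.9] open 33.0453811183332 gf 3.794047236442566
```

Request:
drive_tool --deltas "35 0 0 0 0;36 0 0 0 0;36 0 0 0 0;36 0 0 0 0"

```text
time_s: 10.25
position: [0.5017, 0.07, 0.0996]
tcp_rot: [[-0.236, 0.972, 0.0], [0.972, 0.236, -0.002], [-0.002, -0.0, -1.0]]
force: [-4.3, -4.6, 0.2]
opening: 0.417
grasp_force: 2.8
```

```bash
python3 - <<'E'
from h import *
st()
E
```

```text
tcp caddy [-52.6  21.7] F caddy [-5.3 -3.5] open 36.287870958757836 gf 2.7737870067358017
```

Request:
drive_tool --deltas "40 0 0 0 0;50 0 0 0 0;60 0 0 0 0;70 0 0 0 0;70 0 0 0 0;70 0 0 0 0"

```text
time_s: 10.85
position: [0.5021, 0.0713, 0.1]
tcp_rot: [[-0.235, 0.972, 0.001], [0.972, 0.235, 0.0], [-0.0, 0.001, -1.0]]
force: [-0.1, 0.8, 0.1]
opening: 0.774
grasp_force: 0.0
```

```bash
python3 - <<'E'
from h import *
st();import cv2
im=imaging.capture("wrist");cv2.imwrite("pics/w5.png",np.vstack([cv2.resize(im,(640,480))[100:400],cv2.resize(imaging.capture("side")[165:245,180:300],(640,300),interpolation=cv2.INTER_CUBIC)])[:,:,::-1])
E
```

```text
tcp caddy [-52.   22.9] F caddy [0.1 0.8] open 67.37523642914674 gf 0.0
```

View pics/w5.png

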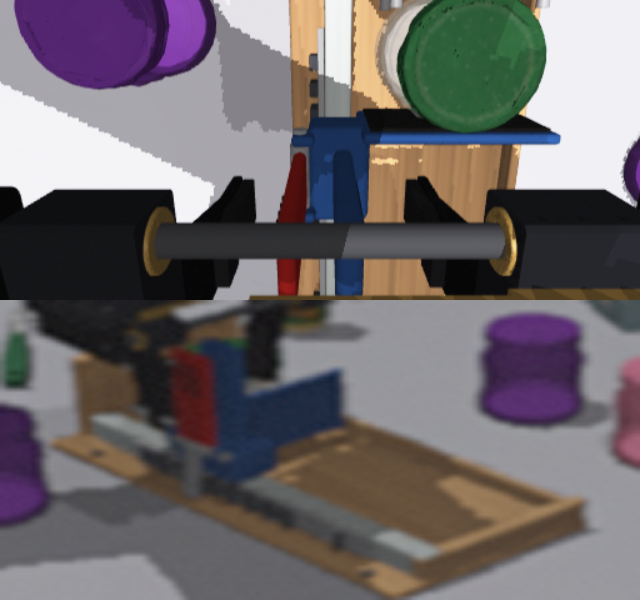

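The lever looks only about half returned (it leans ~−16 px over 162, against −48 at rest and +11 squeezed), so the pawl is on a tooth. I'll locate the pawl against the notches.

```bash
python3 - <<'E'
from h import *
m=imaging.camera_model("side")
f=lambda u,v,z:np.round(R.T@(ray("side",(u,v),z,m)[:2]-C)*1000,1)
print("before")
for X,Y in((378,435),(405,440),(392,437)):
  print([f(180+X/6.667-.5,165+Y/6.667-.5,z).tolist() for z in(.008,.012,.016)])
print("now")
for X,Y in((183,192),(202,192),(192,192)):
  print([f(180+X/5.333-.5,165+Y/3.75-.5,z).tolist() for z in(.008,.012,.016)])
# strip teeth seen from side now, behind the stop
im=imaging.capture("side");a=cv2.resize(im[170:240,190:270],(800,560),interpolation=cv2.INTER_CUBIC);a=cv2.convertScaleAbs(a,alpha=1.9);cv2.imwrite("pics/s6.png",a[:,:,::-1])
E
```

```text
before
[[-67.1, -71.1], [-70.9, -75.8], [-74.7, -80.4]]
[[-60.9, -82.5], [-64.7, -87.0], [-68.6, -91.6]]
[[-63.6, -76.7], [-67.4, -81.3], [-71.2, -85.8]]
now
[[-67.0, 37.6], [-70.8, 32.4], [-74.6, 27.2]]
[[-58.9, 29.9], [-62.7, 24.7], [-66.5, 19.5]]
[[-63.2, 33.9], [-67.0, 28.7], [-70.8, 23.6]]
```

View pics/s6.png

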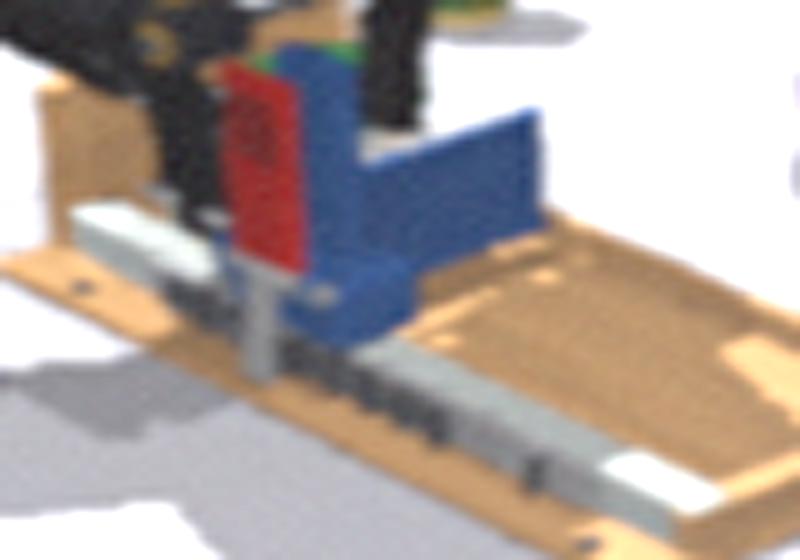

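The pawl (260,320) hangs from the middle of the stop, so its y is the stop origin's. A notch should be about 2 mm further on, so I'll re-squeeze and step forward, measuring the displacement.

Request:
drive_tool --deltas "40 0 0 0 0;28 0 0 0 0;20 0 0 0 0;20 0 0 0 0;20 0 0 0 0;20 0 0 0 0;20 0 0 0 0"

```text
time_s: 11.7
position: [0.501, 0.0712, 0.0997]
tcp_rot: [[-0.235, 0.972, -0.001], [0.972, 0.235, 0.0], [0.0, -0.001, -1.0]]
force: [-0.2, 0.7, 0.3]
opening: 0.306
grasp_force: 30.2
```

Request:
drive_tool --deltas "20 -0.4 1.5 0 0;20 -0.7 3 0 0;20 -0.8 3.4 0 0;20 -0.8 3.4 0 0;20 -0.8 3.4 0 0"

```text
time_s: 12.2
position: [0.5008, 0.0723, 0.0997]
tcp_rot: [[-0.236, 0.972, -0.001], [0.972, 0.236, -0.004], [-0.003, -0.002, -1.0]]
force: [0.0, -9.4, -1.8]
opening: 0.305
grasp_force: 30.2
```

```bash
python3 - <<'E'
from h import *
st()
E
```

```text
tcp caddy [-53.   24.2] F caddy [-2.2 -9.2] open 26.565059439455897 gf 30.189194910926744
```

Request:
drive_tool --deltas "27 0 0 0 0;29 0 0 0 0;31 0 0 0 0;33 0 0 0 0;36 0 0 0 0;45 0 0 0 0;60 0 0 0 0;60 0 0 0 0"

```text
time_s: 13.0
position: [0.5006, 0.0748, 0.0997]
tcp_rot: [[-0.234, 0.972, -0.0], [0.972, 0.234, 0.0], [0.0, -0.0, -1.0]]
force: [-2.4, -1.0, -1.3]
opening: 0.6
grasp_force: 1.0
```

```bash
cat >> h.py <<'E'
def lean(im):
    c=im.astype(int);r=(c[...,0]>2*c[...,1])&(c[...,0]>2*c[...,2])&(c[...,0]>60);r[:,:170]=0;r[:,275:]=0
    v=np.array([[i,np.where(r[i])[0].mean()] for i in range(215,257) if r[i].sum()>3]);return np.polyfit(v[:,0],v[:,1],1)[0]
E
python3 - <<'E'
from h import *
for n in("w2","w3","w4"): print(n,lean(cv2.resize(cv2.imread(f"pics/{n}.png")[:,:,::-1],(512,384),interpolation=cv2.INTER_AREA)))
st();print(lean(imaging.capture("wrist")))
E
```

```text
w2 -0.40049428733490045
w3 0.15282392026578065
w4 0.14990681468276465
tcp caddy [-52.6  26.6] F caddy [-2.5 -0.4] open 52.21165351199108 gf 0.9889799274969846
-0.2812575966291225
```

Request:
drive_tool --deltas "70 0 0 0 0;70 0 0 0 0;70 0 0 0 0"

```text
time_s: 13.35
position: [0.5016, 0.0747, 0.1002]
tcp_rot: [[-0.235, 0.972, 0.002], [0.972, 0.235, 0.0], [-0.0, 0.002, -1.0]]
force: [0.5, -0.1, 0.6]
opening: 0.791
grasp_force: 0.0
```

```bash
python3 - <<'E'
from h import *
im=imaging.capture("wrist");print(lean(im));st()
cv2.imwrite("pics/w7.png",cv2.resize(im,(768,576))[:,:,::-1])
E
```

```text
-0.3129811198444215
tcp caddy [-51.9  26.3] F caddy [0.7 0.6] open 69.48597862418734 gf 0.0
```

View pics/w7.png

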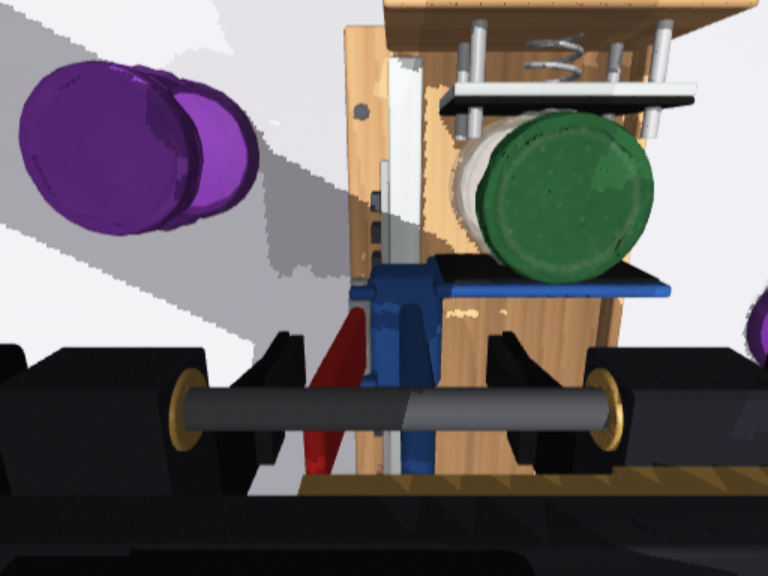

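The lever is back at its rest lean (−54 px over 167, as at the start), so the pawl is in a notch. The jar is clamped between the plate (row ~290) and the pressed-in cushion (row ~95). I'll retreat straight up.

Request:
drive_tool --deltas "87 0 0 0 0;87 0 0 0 0;87 0 0 0 0;87 0 0 20 0;87 0 0 60 0;87 0 0 110 0;87 0 0 110 0;87 0 0 110 0;87 0 0 110 0"

```text
time_s: 14.3
position: [0.4997, 0.0746, 0.209]
tcp_rot: [[-0.235, 0.972, -0.002], [0.972, 0.235, 0.0], [0.001, -0.002, -1.0]]
force: [-0.1, -0.1, -0.9]
opening: 0.995
grasp_force: 0.0
```

```bash
python3 - <<'E'
from h import *
m=imaging.camera_model("wrist");im=imaging.capture("wrist").astype(int);st()
g=(im[...,1]>1.4*im[...,0])&(im[...,1]>1.3*im[...,2]);n,l,s,c=cv2.connectedComponentsWithStats(g.astype(np.uint8));k=1+s[1:,4].argmax()
b=(im[...,2]>1.6*im[...,0])&(im[...,2]>60)&(np.arange(512)>300)[None]&(np.arange(512)<360)[None]
print("lid",s[k],cad(*(c[k]*1.5),.084,m)); v=np.argwhere(b).mean(0); print("plate",cad(v[1]*1.5,v[0]*1.5,.074,m))
print(bot.hand_in())
E
```

```text
tcp caddy [-53.7  26.7] F caddy [-0.1 -0.1] open 86.74770175200447 gf 0.0
lid [ 300   84   72   73 4070] [12.  85.1]
plate [11.6 46. ]
the job is handed in; nothing more can be done
None
```

I handed the job in at 14.3 s and the verdict was not shown. In the last pictures the lever was back at rest with the pawl in a notch, and the jar was held between stop and cushion, which I estimate is pressed in about 16–18 mm.

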